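# Weigh a papermaking deckle on the spring scale

### The arm

A 6-joint arm with a two-finger parallel gripper is mounted at the origin on the work surface. World frame = base frame: x ahead of the robot, y to its left, z up, the work surface at z = 0. Lengths are in m, angles in rad, forces in N, time in s.
With the tool pointing down it reaches from about 0.4 to 0.925 m from the base axis. Payload 3.4 kg.
Tool frame: the origin (TCP) lies at the very end of the fingers, on their centre line; the grasp point (between the pads) lies env.tcp_to_grasp behind it (env.tcp_to_grasp is the distance from the TCP to the grasp point, in m); z points along the fingers, y is the line along which they close (so a half turn about z gives the same grasp; the last joint's range is limited). The gripper opens to 85 mm and grips with 20 to 120 N. Pads are 22 mm wide; open, the fingers measure 114 mm over their backs; the gripper's body (76 mm by 85 mm) begins 54 mm behind the grasp point. The pads swing forward as they close: fully open they stand 13 mm farther back than shut.
Start: joints at [1.196, 0.307, 1.506, -0, 1.328, -0.073], TCP at [0.171, 0.549, 0.231] pointing down, gripper open.
Joint ranges: [-3.12, 3.12], [-1.05, 2.28], [0.14, 2.33], [-1.42, 4.57], [0.1, 2.73], [-2.68, 2.68]. Speed limits (rad/s): [2.57, 2.57, 3.14, 3.14, 3.14, 3.14].

### API

Orientations are given as a unit quaternion [x, y, z, w].
In Python, from station import env, eyes, job_done gives the robot as it stands. The module is installed in compiled form; this text tells all that it offers.
- The arm moves only by the shell command python3 -m jog 'ROWS'. ROWS is JSON, a list of rows, each a list of 7 numbers: the shift along the tool's x, y, z in units of 40 mm (1.0 is 40 mm), then the turn, a rotation vector about the tool's x, y, z in units of 6 degrees (1.0 is 6 degrees), then the gripper's target within -1 to 1 (shut at 1, half-way at 0, fully open at -1). In form: [[tx, ty, tz, rx, ry, rz, grip], ...]. A call has 1 to 20 rows; each row is the pose to reach, as a shift and turn from the pose commanded when the call began, along the tool's axes at that moment; what a row does not reach only later rows make up. A row lasts 1/12 s, in which the tool goes at most 41.7 mm and 7.16 degrees, less where a joint would pass 70% of its speed; a pose out of reach is approached as far as the arm can. A call with a gripper value outside its range is refused whole. The fingers move at their own pace and stop on an object; the grip force is fixed at half the most. Time passes only in rows, so rows that repeat a pose let the fingers close. It gives the time, the measured TCP pose, the force, the opening and the grip force at its end, in the units of the state.
- env.read_state(): the state, without advancing time (a new reading comes with each control period).
- eyes.camera(name): name is "side" or "top"; returns a dict with "pixels" (420x560x3 uint8, red, green, blue), "K" (3x3 intrinsics, pixels), "rvec" (rotation vector, rad) and "tvec" (3), from world to camera coordinates, as OpenCV has them. Camera axes: x right, y down, z forward; pixel columns grow to the right and rows downward; lengths in m; the calibration is good to about 2 mm. A picture is of the moment at which its call begins. There is no depth.
- job_done(): hands the job in; it is judged then, once.
The state is a dict: "time_s": time; "joints": joint angles; "joint_velocities": joint speeds; "joint_efforts": joint torques, N m; "position": TCP position; "tcp_rot": TCP orientation; "ft_force": force on the tool from outside, world axes, zero at the start; "ft_torque": the same for the moment, N m; "gripper_width": finger opening in m; "finger_force": force on a finger pad.
Only numpy, scipy, OpenCV 4.12 (cv2) and the standard library are available. Lean on these libraries where they do the work, as an engineer would, in place of code of your own. Each camera call takes 0.05 s, during which the arm holds its last target. There are 200 camera calls.

### The job

Weigh the small wooden deckle that lies flat on the table, to see whether it has dried. First lean it on the plywood rest with its wire bail uppermost and let go of it; then take it up again, put the bail over the hook of the spring scale, and ease it down until the spring carries its whole weight: do not let it drop on the spring. Leave it hanging free and still for the reading, and do not disturb the bottle or the jar.

Things in the scene. Friction and masses are not known exactly. Their poses are not given: they have to be found in the camera images.
- deckle: The deckle: open frame of brown wood, 120 mm (its x) by 190 mm (y), 24 mm thick (z), rails 20 mm wide, opening empty. Origin: centre of the outline on the underside as it first lies flat; it spans x -60..60, y -95..95, z 0..24 mm. +x points to the long rail with the wire bail, +z is up while flat. Mass 0.17 to 0.34 kg, unknown.
- bail_top (a point): Inner top of the bail, at x = 95, y = 0, z = 12 mm in the deckle (axes the deckle's): it bears on the hook. The bail is a rigid steel wire loop 6 mm thick in the deckle's mid-plane (z = 12 mm), standing out from the +x rail (x = 60) to x = 101 mm; y -25..25 mm outside; its hole is 38 mm wide, 35 mm high, and narrows to about 10 mm at the top.
- rest: Plywood leaning rest, fixed, 200 mm wide (its y). Origin: centre of its underside; at yaw 0 it opens towards the robot (-x). A back board 80 mm long rises towards +x at 52 degrees above level; a ledge 40 mm long, square to it, rises towards -x at 38 degrees. In this V a frame leans back with its lower edge on the ledge, its top about 110 mm high.
- rest_corner (a point): The middle of the inner corner line of that V (where ledge and back board meet), 16 mm above the table; its axes are the rest's (y along the corner line).
- scale: The spring scale on its stand, fixed to the table: grey base 170 x 140 x 15 mm, and a vertical aluminium tube (32 mm across, 295 to 475 mm high) over the origin, which is the vertical axis of the tube at table height. At yaw 0 the hook reaches towards the robot (-x). A thin post stands behind the tube.
- hook_seat (a point): Top of the hook's level bar (a steel wire 7 mm thick), 35 mm inside the tip and 85 mm in front of the tube's axis, 263.5 mm high when unloaded; it moves down with the hook. Its axes are the scale's: -x points along the bar to the tip.
- hook_tip (a point): The very top of the hook's upturned end, 120 mm in front of the tube's axis, 14 mm above the top of the level bar. Nothing stands over the bar between the tip and the tube.
- hook (a joint): How far the hook has been pulled down, in m: 0 unloaded, stop at 0.08. A light spring, 60 N per metre (about 28 to 55 mm under the deckle), which bobs for a second or two.
- bottle: White plastic bottle, 60 mm across, 170 mm high: leave alone.
- jar: Glass jar with a steel lid, 72 mm across, 90 mm high: leave alone.

How it is judged:
On the way, in this order (a step that is already met when the one before it is completed fails the run):
1. the deckle leans on the rest, bail uppermost (its x axis within 52 degrees of vertical), let go of (angle between deckle's own x axis and vertical below 0.91 rad and distance between rest_corner and deckle below 0.11 m and contact force between deckle and rest above 0.5 N and contact force between the fingers and deckle below 0.05 N and linear speed of deckle below 0.03 m/s), for 0.2 s.
2. the deckle hangs by its bail from the hook, let go of (x of bail_top in the frame of hook_seat between -0.03 and 0.07 m and y of bail_top in the frame of hook_seat between -0.02 and 0.02 m and z of bail_top in the frame of hook_seat between -0.008 and 0.012 m and value of joint hook above 0.015 m and contact force between the fingers and deckle below 0.05 N and contact force between deckle and rest below 0.05 N and angle between deckle's own x axis and vertical below 0.2 rad), for 0.2 s.
At the end, for the whole second after the job is handed in: The deckle hangs by its bail on the level bar of the hook (inner top of the bail within 20 mm sideways and -8 to 12 mm in height of the bar's top), hook drawn down over 15 mm, deckle within 0.2 rad of upright, touching neither fingers nor rest, still: under 20 mm/s, 0.2 rad/s, hook 10 mm/s (all of step 2 and linear speed of deckle below 0.02 m/s and angular speed of deckle below 0.2 rad/s and velocity of joint hook between -0.01 and 0.01 m/s).
It fails at once if the deckle is dropped on the spring (hook moving down faster than 0.3 m/s) (velocity of joint hook above 0.3 m/s).
It fails at once if the bottle is shifted more than 30 mm (distance of bottle from where it was at the start of the episode above 0.03 m).
It fails at once if the jar is shifted more than 30 mm (distance of jar from where it was at the start of the episode above 0.03 m).
It also fails if it takes over 61 s, if anything falls off the work surface, if the arm or the gripper's body presses on something with over 40 N, if the wrist force passes 120 N, or if a joint passes its speed limit or range.

## Working session

There is one attempt and no reset: what is moved stays moved. The work goes in short steps, Python scripts to look and compute and a shell command to move; the robot and the scene stay as the last step left them, time stands still between calls to the robot, and variables do not carry over. Pictures are saved under pics/ and viewed, at most 10 in all, crops included, and the job is handed in when it is done.

```bash
mkdir -p pics; python3 - <<'E'
from station import env, eyes
import cv2,numpy as np,pickle
for n in("side","top"):
    c=eyes.camera(n); pickle.dump(c,open(n+"0.pkl","wb"))
    cv2.imwrite(f"pics/{n}0.png",cv2.resize(c["pixels"][:,:,::-1],(800,600),interpolation=cv2.INTER_CUBIC))
    R=cv2.Rodrigues(np.array(c["rvec"],float))[0]; print(n,-R.T@np.array(c["tvec"]).ravel(),R[2],c["K"][0][0])
s=env.read_state(); print(s["time_s"],s["position"],s["tcp_rot"],env.tcp_to_grasp,s["ft_force"])
E
```

```text
side [ 0.18295041 -0.64242478  0.98114093] [ 0.39839429  0.55793961 -0.72800095] 478.9690449465802
top [ 0.45689752 -0.01298881  1.53681277] [ 0.0964617  -0.01633913 -0.99520258] 476.6528495266605
0.1 [0.17071645 0.54844196 0.23047213] [ 1.50352698e-01  9.88631994e-01 -8.94690304e-04 -2.15400455e-04] 0.0187 [0.76419651 0.28566849 0.25403517]
```

View pics/side0.png

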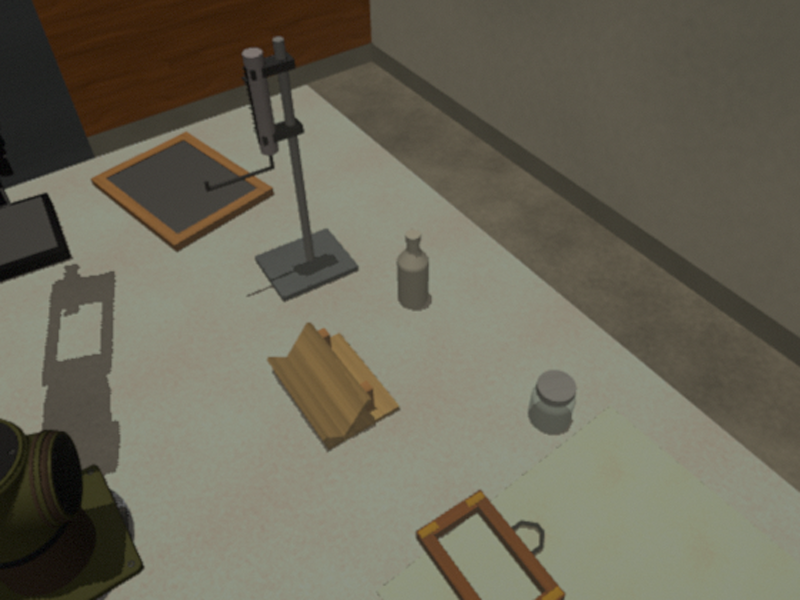

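View pics/top0.png

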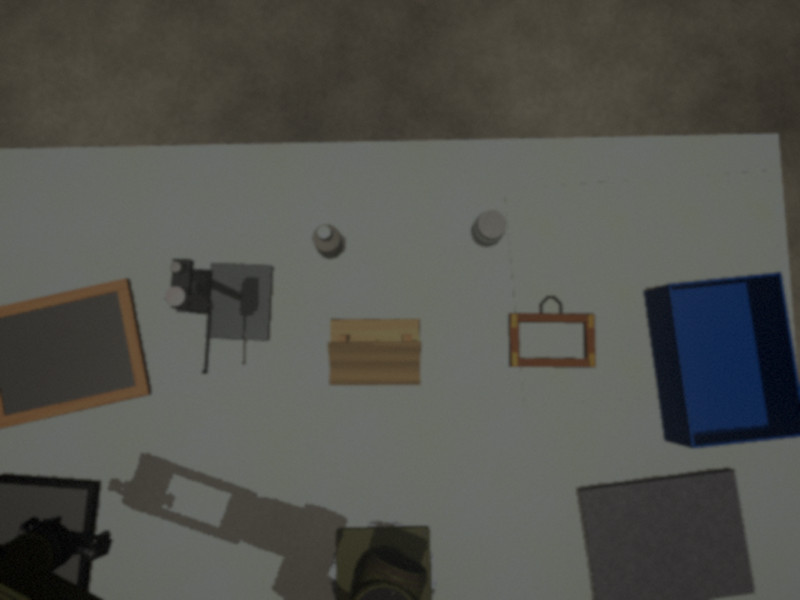

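The side view shows the scale's hook bar running from (207,185) to (272,165), the rest at about (333,385), and the deckle at the lower right. In the top view (x is up, y is left) the deckle is at about (552,340) with its bail up at (551,297). The rest is at (375,352), and the hook tip at (206,372). Next I'll enlarge these.

```bash
python3 - <<'E'
import cv2,numpy as np,pickle
t=pickle.load(open("top0.pkl","rb"))["pixels"][:,:,::-1]; s=pickle.load(open("side0.pkl","rb"))["pixels"][:,:,::-1]
def crop(im,x,y,w=80,h=60,b=1.6):
    return np.clip(cv2.resize(im[y:y+h,x:x+w],(400,300),interpolation=cv2.INTER_CUBIC)*b,0,255).astype(np.uint8)
a=np.vstack([np.hstack([crop(t,346,202),crop(t,222,215)]),np.hstack([crop(t,112,205),crop(s,130,90,b=1.3)])])
for i in range(0,800,50): cv2.line(a,(i,0),(i,4),(0,0,255),1);cv2.line(a,(i,300),(i,304),(0,0,255),1)
cv2.imwrite("pics/c1.png",a)
E
```

```text
(no output)
```

View pics/c1.png

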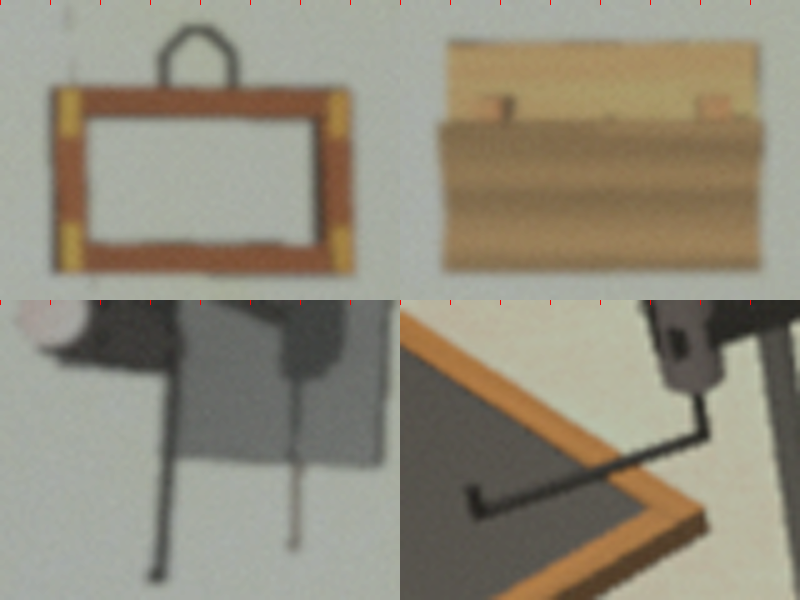

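The crop shows the deckle's outer corners at (53,88), (353,88), (353,272) and (55,272), with the bail top at (198,26). The rest spans u 442–764, and its corner line is the dark band at about v 195. The hook tip is at (157,577) in the top view and (474,487) in the side view, with the bar running from (480,515) to (705,437).

```bash
cat >h.py <<'E'
import numpy as np,cv2,pickle
from scipy.spatial.transform import Rotation as Rn
def cam(c): return cv2.Rodrigues(np.array(c["rvec"],float))[0],np.array(c["tvec"],float).ravel(),np.array(c["K"],float)
def onz(c,u,v,z):
    R,t,K=cam(c); d=R.T@np.linalg.solve(K,[u,v,1]); o=-R.T@t; return o+d*(z-o[2])/d[2]
def tri(c1,p1,c2,p2):
    P=[K@np.c_[R,t] for R,t,K in (cam(c1),cam(c2))]
    X=cv2.triangulatePoints(P[0],P[1],np.array(p1,float).reshape(2,1),np.array(p2,float).reshape(2,1)).ravel(); return X[:3]/X[3]
def pix(c,X):
    return cv2.projectPoints(np.array(X,float).reshape(-1,1,3),np.array(c["rvec"],float),np.array(c["tvec"],float),np.array(c["K"],float),None)[0].reshape(-1,2)
E
python3 - <<'E'
from h import *
np.set_printoptions(precision=4,suppress=True)
t=pickle.load(open("top0.pkl","rb"));s=pickle.load(open("side0.pkl","rb"))
f=lambda x0,y0,u,v:(x0+u/5-.4,y0+v/5-.4)
for p in [(53,88),(353,88),(353,272),(55,272)]: print("deckle",onz(t,*f(346,202,*p),.024))
print("bail",onz(t,*f(346,202,198,26),.015))
for p,z in [((42,122),.075),((364,122),.075),((43,195),.016),((362,195),.016),((44,270),.035),((360,270),.035),((47,42),.01)]: print("rest",onz(t,*f(222,215,*p),z))
print("tip",tri(t,f(112,205,157,277),s,f(130,90,74,187)),onz(t,*f(112,205,157,277),.2775))
print("bar@tube",onz(t,*f(112,205,170,80),.26))
for z in(.26,): print("bar ends side",onz(s,*f(130,90,80,212),z),onz(s,*f(130,90,303,135),z))
k=.7
print("bottle",onz(t,323*k,234*k,.17),"jar",onz(t,490*k,222*k,.09))
# rest in side
for u,v,z in[(309,323,.079),(371,405,.079),(268,360,.04),(330,447,.04)]: print("rest side",onz(s,u*k,v*k,z))
E
```

```text
deckle [ 0.563  -0.2937  0.024 ]
deckle [ 0.5584 -0.4858  0.024 ]
deckle [ 0.4415 -0.4796  0.024 ]
deckle [ 0.4463 -0.2901  0.024 ]
bail [ 0.6014 -0.3906  0.015 ]
rest [0.508  0.1051 0.075 ]
rest [ 0.5032 -0.0919  0.075 ]
rest [0.4638 0.1099 0.016 ]
rest [ 0.4588 -0.0925  0.016 ]
rest [0.417  0.1085 0.035 ]
rest [ 0.4121 -0.0889  0.035 ]
rest [0.5614 0.1063 0.01  ]
tip [0.452  0.317  0.2766] [0.4516 0.3169 0.2775]
bar@tube [0.5562 0.3148 0.26  ]
bar ends side [0.4527 0.3192 0.26  ] [0.5708 0.3117 0.26  ]
bottle [0.7229 0.1053 0.17  ] jar [ 0.7568 -0.2487  0.09  ]
rest side [0.5033 0.1021 0.079 ]
rest side [ 0.4961 -0.1051  0.079 ]
rest side [0.416  0.1015 0.04  ]
rest side [ 0.4137 -0.1101  0.04  ]
```

```bash
cat >>h.py <<'E'
from station import env
np.set_printoptions(precision=4,suppress=True)
def pl(p,y,z,label=""):
    "row(s) from current pose to TCP p with tool y, z axes (world)"
    s=env.read_state(); R0=Rn.from_quat(s["tcp_rot"])
    z=np.array(z,float);z/=np.linalg.norm(z); y=np.array(y,float); y-=z*(y@z); y/=np.linalg.norm(y)
    R1=Rn.from_matrix(np.c_[np.cross(y,z),y,z])
    d=R0.inv().apply(np.array(p)-s["position"]); r=(R0.inv()*R1).as_rotvec(degrees=True)
    print(label,"row",np.round(np.r_[d/.04,r/6],2).tolist(),"rows",max(np.linalg.norm(d)/.0417,np.linalg.norm(r)/7.16).round(1))
def ax(yaw):
    c,s=np.cos(yaw),np.sin(yaw); return np.array([c,s,0]),np.array([-s,c,0])
def log():
    s=env.read_state(); open("log.txt","a").write(repr([list(s[k]) for k in("joints","position","tcp_rot")])+"\n")
    print("t",s["time_s"],"p",np.array(s["position"]),"q",np.array(s["tcp_rot"]),"j",np.array(s["joints"]),"F",np.array(s["ft_force"]),"w",s["gripper_width"],s["finger_force"])
E
python3 - <<'E'
from h import *
log()
X,Y=ax(np.radians(-1.7)); C=np.array([.5023,-.388,0]); a=np.radians(20)
z=-np.sin(a)*X-np.array([0,0,np.cos(a)])
pl([.40,.1,.26],-Y,[0,0,-1],"via")
g=C+.012*X+.085*Y+[0,0,.006]
pl(g-z*.12,-Y,z,"hover"); print(g)
E
```

```text
t 0.1 p [0.1707 0.5484 0.2305] q [ 0.1504  0.9886 -0.0009 -0.0002] j [ 1.1955  0.3075  1.5075  0.      1.3284 -0.0735] F [0.7642 0.2857 0.254 ] w 0.08526530154145394 0.0
via row [-8.81, -9.0, -0.72, -0.01, 0.02, 27.4] rows 23.0
hover row [-15.58, -17.48, 2.82, 4.76, -0.63, 27.01] rows 23.0
[ 0.5168 -0.3034  0.006 ]
```

```bash
python3 -m jog '[[-8.8,-9,-0.7,0,0,27.4,-1],[-8.8,-9,-0.7,0,0,27.4,-1],[-8.8,-9,-0.7,0,0,27.4,-1],[-8.8,-9,-0.7,0,0,27.4,-1],[-8.8,-9,-0.7,0,0,27.4,-1],[-8.8,-9,-0.7,0,0,27.4,-1],[-8.8,-9,-0.7,0,0,27.4,-1],[-8.8,-9,-0.7,0,0,27.4,-1],[-8.8,-9,-0.7,0,0,27.4,-1],[-8.8,-9,-0.7,0,0,27.4,-1],[-8.8,-9,-0.7,0,0,27.4,-1],[-8.8,-9,-0.7,0,0,27.4,-1],[-8.8,-9,-0.7,0,0,27.4,-1]]'
python3 - <<'E'
from h import *
log()
X,Y=ax(np.radians(-1.7)); C=np.array([.5023,-.388,0]); a=np.radians(20)
z=-np.sin(a)*X-np.array([0,0,np.cos(a)])
g=C+.012*X+.085*Y+[0,0,.006]
pl(g-z*.1,-Y,z,"hover")
E
```

```text
time_s: 1.18
position: [0.4032, 0.0949, 0.2597]
tcp_rot: [0.825, 0.566, 0.0, 0.002]
ft_force: [0.5, 1.0, -0.0]
gripper_width: 0.0855
finger_force: 0.0
t 1.1833 p [0.4032 0.0949 0.2597] q [0.8247 0.5656 0.0002 0.0023] j [ 0.1325  0.052   1.7636 -0.004   1.3235  0.5019] F [ 0.5454  0.9512 -0.0414] w 0.08551629869260166 0.0
hover row [-7.97, 7.03, 4.04, 2.1, -2.9, 11.63] rows 10.9
```

```bash
python3 -m jog '[[-8,7,4,2.1,-2.9,11.6,-1],[-8,7,4,2.1,-2.9,11.6,-1],[-8,7,4,2.1,-2.9,11.6,-1],[-8,7,4,2.1,-2.9,11.6,-1],[-8,7,4,2.1,-2.9,11.6,-1],[-8,7,4,2.1,-2.9,11.6,-1],[-8,7,4,2.1,-2.9,11.6,-1],[-8,7,4,2.1,-2.9,11.6,-1],[-8,7,4,2.1,-2.9,11.6,-1],[-8,7,4,2.1,-2.9,11.6,-1],[-8,7,4,2.1,-2.9,11.6,-1],[-8,7,4,2.1,-2.9,11.6,-1],[-8,7,4,2.1,-2.9,11.6,-1],[-8,7,4,2.1,-2.9,11.6,-1],[-8,7,4,2.1,-2.9,11.6,-1]]' | grep pos
python3 - <<'E'
from h import *
log()
X,Y=ax(np.radians(-1.7)); C=np.array([.5023,-.388,0]); a=np.radians(20)
z=-np.sin(a)*X-np.array([0,0,np.cos(a)])
g=C+.012*X+.085*Y+[0,0,.006]
pl(g,-Y,z,"grasp")
from station import eyes
c=eyes.camera("top"); im=c["pixels"][:,:,::-1][180:300,310:470]
cv2.imwrite("pics/c2.png",np.clip(cv2.resize(im,(800,600),interpolation=cv2.INTER_CUBIC)*1.6,0,255).astype(np.uint8))
E
```

```text
position: [0.5504, -0.2955, 0.0998]
t 2.4333 p [ 0.5504 -0.2955  0.0998] q [ 0.9845 -0.006  -0.1753 -0.0037] j [-0.472   0.6559  1.2964 -0.1493  1.5107  1.1442] F [-0.3885  0.0821  0.6239] w 0.08542515268088013 0.0
grasp row [0.02, 0.22, 2.49, 0.01, 0.03, 0.17] rows 2.4
```

View pics/c2.png

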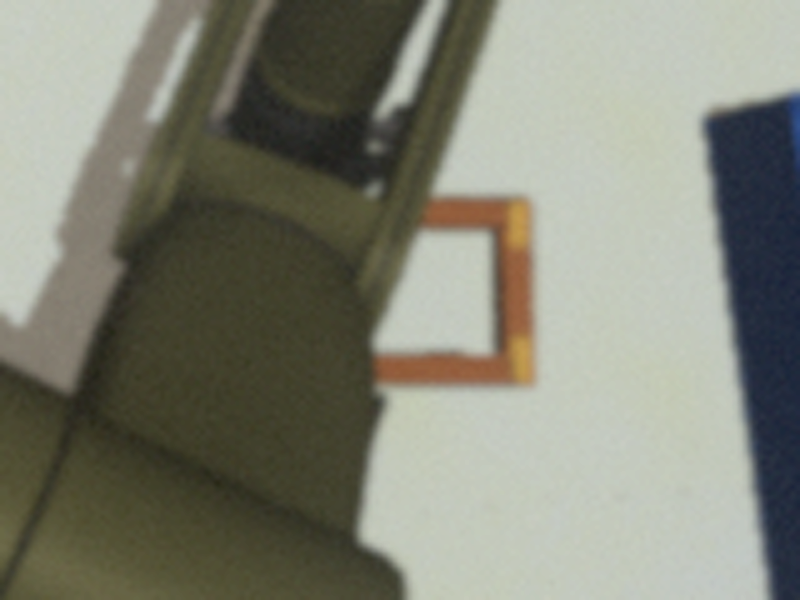

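The arm hides the near rail at (120–370, 200–400). Only the far end of the deckle shows, and it hasn't moved. I'll go down and close the gripper.

```bash
python3 -m jog '[[0,0.2,0.8,0,0,0.2,-1],[0,0.2,1.6,0,0,0.2,-1],[0,0.2,2.2,0,0,0.2,-1],[0,0.22,2.45,0,0,0.2,-1],[0,0.22,2.45,0,0,0.2,-1],[0,0.22,2.45,0,0,0.2,1],[0,0.22,2.45,0,0,0.2,1],[0,0.22,2.45,0,0,0.2,1],[0,0.22,2.45,0,0,0.2,1],[0,0.22,2.45,0,0,0.2,1],[0,0.22,2.45,0,0,0.2,1],[0,0.22,2.45,0,0,0.2,1],[0,0.22,2.45,0,0,0.2,1]]'
```

```text
time_s: 3.57
position: [0.5182, -0.305, 0.0084]
tcp_rot: [0.985, -0.017, -0.174, -0.001]
ft_force: [2.0, 0.9, 6.1]
gripper_width: 0.0182
finger_force: 61.4
```

```bash
cat >>h.py <<'E'
def pld(TH,o,R,label=""):
    "row to bring the held deckle (TH = deckle pose in tool) to origin o, rotation R (matrix)"
    Rd=Rn.from_matrix(R); Rh=Rn.from_quat(TH[1]); Rt=Rd*Rh.inv(); p=np.array(o)-Rt.apply(TH[0]); M=Rt.as_matrix()
    print(label,"tcp",p,"tool z",M[:,2]); pl(p,M[:,1],M[:,2],label)
def restpose(corner,yaw,up,out,el=52):
    X,Y=ax(yaw); e=np.radians(el); b=np.cos(e)*X+[0,0,np.sin(e)]; n=-np.sin(e)*X+[0,0,np.cos(e)]
    return np.array(corner)+(.06+up)*b+out*n, np.c_[b,Y,n]
E
python3 - <<'E'
from h import *
log(); s=env.read_state(); Rt=Rn.from_quat(s["tcp_rot"]); p=np.array(s["position"])
y=Rt.as_matrix()[:,1]; yaw=np.arctan2(y[0],-y[1]); print("yaw",np.degrees(yaw))
X,Y=ax(yaw); C=np.array([.5023,-.388,0]); d=C-p; d=X*(X@d)-.085*Y*1+np.array([0,0,d[2]])
TH=[Rt.inv().apply(d),(Rt.inv()*Rn.from_matrix(np.c_[X,Y,[0,0,1]])).as_quat()]
pickle.dump(TH,open("TH1.pkl","wb"))
pl(p+[-.02,.03,.2],y,Rt.as_matrix()[:,2],"lift")
o,R=restpose([.456,.007,.016],np.radians(-1.4),.004,.003)
pld(TH,o+[-.02,0,.09],R,"pre"); pld(TH,o,R,"place")
E
```

```text
t 3.5667 p [ 0.5182 -0.305   0.0084] q [ 0.9846 -0.0169 -0.1739 -0.0012] j [-0.5044  0.7206  1.4344 -0.1649  1.3029  1.1699] F [2.0174 0.8697 6.0887] w 0.01824197532834495 61.4226758480072
yaw -1.934138623725196
lift row [-2.21, -0.71, -4.52, -0.0, 0.0, 0.0] rows 4.9
pre tcp [0.4766 0.091  0.1738] tool z [ 0.5292 -0.0163 -0.8484]
pre row [-2.72, -9.85, -3.45, 0.02, 8.67, -0.06] rows 10.3
place tcp [0.4966 0.091  0.0838] tool z [ 0.5292 -0.0163 -0.8484]
place row [-1.48, -9.87, -1.5, 0.02, 8.67, -0.06] rows 9.7
```

```bash
python3 -m jog '[[-0.2,0,-0.5,0,0,0,1],[-0.6,0,-1.2,0,0,0,1],[-1,-0.3,-2,0,0,0,1],[-1.5,-0.5,-3,0,0,0,1],[-2,-0.7,-3.8,0,0,0,1],[-2.2,-0.7,-4.5,0,0,0,1],[-2.2,-0.7,-4.5,0,0,0,1],[-2.2,-0.7,-4.5,0,0,0,1],[-2.2,-0.7,-4.5,0,0,0,1]]'
python3 - <<'E'
from h import *
log(); TH=pickle.load(open("TH1.pkl","rb"))
o,R=restpose([.456,.007,.016],np.radians(-1.4),.004,.003)
pld(TH,o+[-.02,0,.09],R,"pre")
E
```

```text
time_s: 4.32
position: [0.4969, -0.2751, 0.2052]
tcp_rot: [0.984, -0.017, -0.176, -0.002]
ft_force: [-0.3, -0.0, -3.2]
gripper_width: 0.0185
finger_force: 60.2
t 4.3167 p [ 0.4969 -0.2751  0.2052] q [ 0.9843 -0.0168 -0.1757 -0.0022] j [-0.4812  0.4935  1.3252 -0.152   1.6424  1.1372] F [-0.3374 -0.0137 -3.217 ] w 0.018508636289159386 60.21723747253418
pre tcp [0.4766 0.091  0.1738] tool z [ 0.5292 -0.0163 -0.8484]
pre row [-0.5, -9.13, 1.01, 0.0, 8.7, -0.07] rows 8.8
```

```bash
python3 -m jog '[[-0.1,-0.5,0,0,0.4,0,1],[-0.1,-1.2,0,0,1,0,1],[-0.2,-2,0.1,0,1.8,0,1],[-0.2,-2.8,0.2,0,2.6,0,1],[-0.3,-3.6,0.3,0,3.4,0,1],[-0.3,-4.4,0.4,0,4.2,0,1],[-0.4,-5.2,0.5,0,5,0,1],[-0.4,-6,0.6,0,5.8,0,1],[-0.5,-6.8,0.7,0,6.6,0,1],[-0.5,-7.6,0.8,0,7.4,0,1],[-0.5,-8.3,0.9,0,8,0,1],[-0.5,-8.9,1,0,8.4,0,1],[-0.5,-9.1,1,0,8.7,-0.1,1],[-0.5,-9.1,1,0,8.7,-0.1,1],[-0.5,-9.1,1,0,8.7,-0.1,1]]'
python3 - <<'E'
from h import *
from station import eyes
log(); TH=pickle.load(open("TH1.pkl","rb"))
o,R=restpose([.456,.007,.016],np.radians(-1.4),.004,.003)
pld(TH,o+[-.008,0,.02],R,"pre2"); pld(TH,o,R,"place")
c=eyes.camera("side"); t=eyes.camera("top"); pickle.dump((c,t),open("p1.pkl","wb"))
f=lambda im,x,y:cv2.resize(im[y:y+120,x:x+80,::-1],(400,600),interpolation=cv2.INTER_CUBIC)
cv2.imwrite("pics/p1.png",np.clip(np.hstack([cv2.resize(c["pixels"][195:335,170:310,::-1],(600,600),interpolation=cv2.INTER_CUBIC)])*1.3,0,255).astype(np.uint8))
E
```

```text
time_s: 5.57
position: [0.4743, 0.0893, 0.1718]
tcp_rot: [0.962, -0.01, 0.272, 0.006]
ft_force: [-0.1, -0.0, -2.7]
gripper_width: 0.0185
finger_force: 60.3
t 5.5667 p [0.4743 0.0893 0.1718] q [ 0.9622 -0.0097  0.2723  0.0058] j [ 0.1853  0.0634  2.1976 -0.3282  0.3571  2.0536] F [-0.1321 -0.0308 -2.6505] w 0.018456457601448272 60.3082001209259
pre2 tcp [0.4886 0.091  0.1038] tool z [ 0.5292 -0.0163 -0.8484]
pre2 row [-0.59, -0.06, 1.63, 0.0, 0.06, 0.06] rows 1.7
place tcp [0.4966 0.091  0.0838] tool z [ 0.5292 -0.0163 -0.8484]
place row [-0.68, -0.07, 2.17, 0.0, 0.06, 0.06] rows 2.2
```

View pics/p1.png

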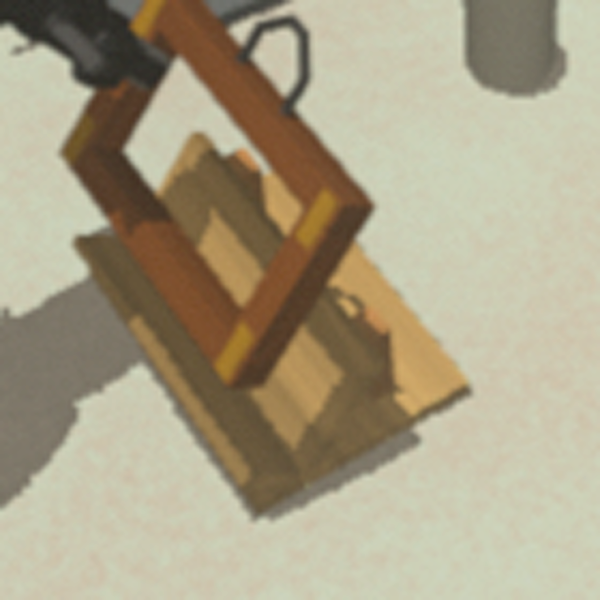

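The deckle is held bail-up above the V. Its lower near front corner is at crop (222,380) and its upper near corners at (372,205) and (332,190). I'll compare these with the predicted pose.

```bash
python3 - <<'E'
from h import *
TH=pickle.load(open("TH1.pkl","rb")); c,t=pickle.load(open("p1.pkl","rb"))
s=env.read_state(); Rt=Rn.from_quat(s["tcp_rot"]); Rd=Rt*Rn.from_quat(TH[1]); o=Rt.apply(TH[0])+s["position"]
print(o,Rd.as_matrix())
P=o+Rd.apply([[-.06,-.095,.024],[-.06,-.095,0],[.06,-.095,.024],[.06,-.095,0],[-.06,.095,.024],[.101,0,.012]])
print((pix(c,P)-[170,195]+.4)*600/140)
X,Y=ax(np.radians(-1.4)); k=np.array([.456,.007,.016]); Z=np.array([0,0,1])
Q=np.array([k+v for w in(-.1,.1) for v in (w*Y,w*Y-.0315*X+.0246*Z,w*Y+.0493*X+.063*Z)])
print((pix(c,Q)-[170,195]+.4)*600/140)
E
```

```text
[0.4735 0.0036 0.1584] [[ 0.6172  0.0219 -0.7865]
 [-0.0117  0.9998  0.0186]
 [ 0.7868 -0.0023  0.6173]]
[[230.9185 385.4085]
 [266.297  384.5113]
 [347.1234 199.3253]
 [381.8201 201.748 ]
 [ 61.1943 148.3073]
 [304.2464  17.3483]]
[[313.2995 470.387 ]
 [259.0403 474.2609]
 [385.304  360.9578]
 [142.1385 232.2981]
 [ 88.7284 229.8509]
 [203.5273 127.8669]]
```

```bash
python3 -m jog '[[-0.2,0,0.4,0,0,0,1],[-0.4,0,0.9,0,0,0,1],[-0.55,-0.05,1.35,0,0.06,0.06,1],[-0.6,-0.05,1.6,0,0.06,0.06,1],[-0.62,-0.05,1.75,0,0.06,0.06,1],[-0.65,-0.05,1.9,0,0.06,0.06,1],[-0.67,-0.05,2.05,0,0.06,0.06,1],[-0.68,-0.05,2.15,0,0.06,0.06,1],[-0.68,-0.05,2.15,0,0.06,0.06,1],[-0.68,-0.05,2.15,0,0.06,0.06,1]]'
python3 - <<'E'
from h import *
from station import eyes
log()
c=eyes.camera("side")
cv2.imwrite("pics/p2.png",np.clip(np.hstack([cv2.resize(c["pixels"][215:335,170:290,::-1],(600,600),interpolation=cv2.INTER_CUBIC)])*1.3,0,255).astype(np.uint8))
E
```

```text
time_s: 6.5
position: [0.5031, 0.0878, 0.0968]
tcp_rot: [0.962, -0.014, 0.273, 0.002]
ft_force: [0.6, -0.3, -2.6]
gripper_width: 0.0185
finger_force: 60.4
t 6.5 p [0.5031 0.0878 0.0968] q [ 0.9619 -0.0141  0.273   0.0016] j [ 0.1579  0.2639  2.2653 -0.9537  0.1146  2.6825] F [ 0.6312 -0.2589 -2.6311] w 0.018521434248920964 60.363872051239014
```

View pics/p2.png

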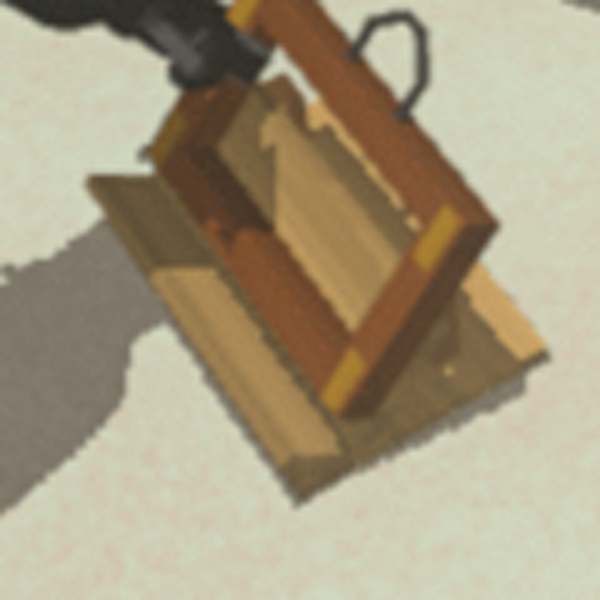

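The picture shows the deckle about 15 mm above the ledge, with its lower near corner at (345,410). Joints 5 and 6 are at their limits. I'll tilt the tool back about 8 degrees, so the lower edge lands a little way up the ledge.

```bash
python3 - <<'E'
from h import *
TH=pickle.load(open("TH1.pkl","rb"))
k=np.array([.456,.007,.016]); yaw=np.radians(-1.4)
b=restpose(k,yaw,-.06+.003,.0135)[0]; o,R=restpose(b,yaw,0,0,44)
pld(TH,o+[0,0,.012],R,"pre"); pld(TH,o,R,"place"); print(o)
E
```

```text
pre tcp [0.4961 0.091  0.0955] tool z [ 0.406  -0.0133 -0.9138]
pre row [-0.17, -0.07, -0.07, -0.06, -1.29, -0.04] rows 1.1
place tcp [0.4961 0.091  0.0835] tool z [ 0.406  -0.0133 -0.9138]
place row [-0.32, -0.07, 0.19, -0.06, -1.29, -0.04] rows 1.1
[0.4904 0.0062 0.0684]
```

```bash
python3 -m jog '[[-0.1,0,-0.05,0,-0.5,0,1],[-0.17,-0.05,-0.07,0,-1,0,1],[-0.17,-0.05,-0.07,0,-1.3,0,1],[-0.2,-0.05,0,0,-1.3,0,1],[-0.25,-0.05,0.08,0,-1.3,0,1],[-0.3,-0.05,0.15,0,-1.3,0,1],[-0.32,-0.05,0.19,0,-1.3,0,1],[-0.32,-0.05,0.19,0,-1.3,0,1],[-0.32,-0.05,0.19,0,-1.3,0,1]]'
python3 - <<'E'
from h import *
log()
E
```

```text
time_s: 7.3
position: [0.4984, 0.0912, 0.0881]
tcp_rot: [0.977, -0.013, 0.213, 0.0]
ft_force: [-17.0, 2.8, 43.4]
gripper_width: 0.0185
finger_force: 66.8
t 7.3 p [0.4984 0.0912 0.0881] q [ 0.977  -0.0129  0.2128  0.0001] j [ 0.1461  0.2679  2.1789 -0.2427  0.2785  1.9627] F [-16.9579   2.7537  43.3653] w 0.018525413783839526 66.81931972503662
```

Contact made. I'll back off 4 mm and open.

```bash
python3 -m jog '[[0.02,0,-0.05,0,0,0,1],[0.04,0,-0.09,0,0,0,1],[0.04,0,-0.09,0,0,0,1]]'
```

```text
time_s: 7.55
position: [0.4951, 0.0902, 0.0871]
tcp_rot: [0.978, -0.013, 0.207, 0.001]
ft_force: [0.8, -0.4, -2.6]
gripper_width: 0.0185
finger_force: 60.3
```

```bash
python3 -m jog '[[0,0,0.03,0,0,0,0.6],[0,0,0.03,0,0,0,0.2],[0,0,0.03,0,0,0,-0.1],[0,0,0.03,0,0,0,-0.3],[0,0,0.03,0,0,0,-0.3],[0,0,0.03,0,0,0,-0.3],[0,0,0.03,0,0,0,-0.3],[0,0,-0.3,0,0,0,-0.3],[0,0,-1,0,0,0,-0.3],[0,0,-1.8,0,0,0,-0.3],[0,0,-2.6,0,0,0,-0.3],[0,0,-3.4,0,0,0,-0.3],[0,0,-4,0,0,0,-0.3],[0,0,-4,0,0,0,-0.3]]'
python3 - <<'E'
from h import *
from station import eyes
log()
c=eyes.camera("side");t=eyes.camera("top"); pickle.dump((c,t),open("p3.pkl","wb"))
f=lambda im,x,y,b:np.clip(cv2.resize(im[y:y+120,x:x+80,::-1],(400,600),interpolation=cv2.INTER_CUBIC)*b,0,255).astype(np.uint8)
cv2.imwrite("pics/p3.png",np.hstack([f(c["pixels"],190,210,1.3),f(t["pixels"],220,170,1.6)]))
E
```

```text
time_s: 8.72
position: [0.4329, 0.0922, 0.239]
tcp_rot: [0.977, -0.013, 0.212, -0.0]
ft_force: [0.5, 0.5, 0.3]
gripper_width: 0.0557
finger_force: 0.0
t 8.7167 p [0.4329 0.0922 0.239 ] q [ 0.9773 -0.0127  0.2116 -0.0001] j [ 0.1812 -0.0802  2.0419 -0.1154  0.764   1.8447] F [0.4988 0.4694 0.3413] w 0.0556866004053173 0.0
```

View pics/p3.png

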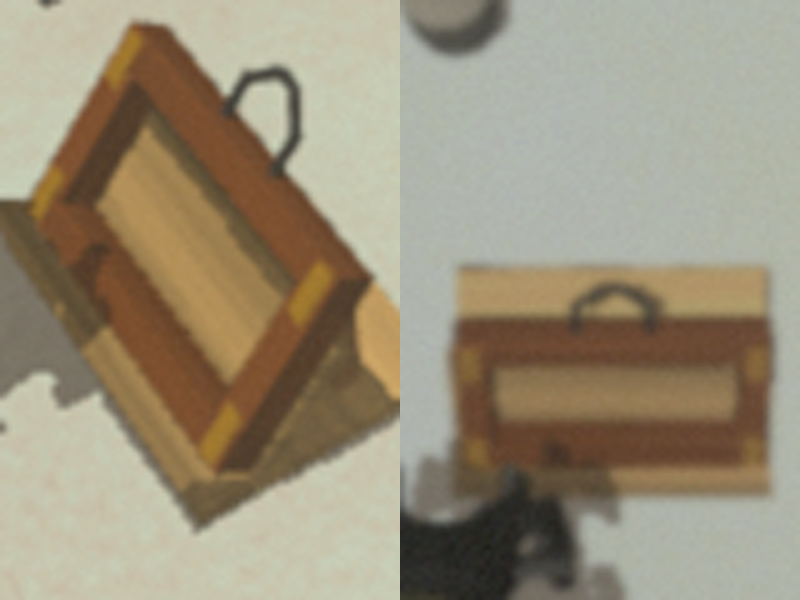

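The deckle leans in the V, let go, with the bail up. In the side half, the near bottom front corner is at (202,468), the near top back corner at (370,277), the far bottom front at (33,212) and the far top at (135,25). In the top half, the rail's top edge runs from (457,318) to (772,318), and the bail top is at (618,287).

```bash
python3 - <<'E'
from h import *
c,t=pickle.load(open("p3.pkl","rb"))
from scipy.optimize import least_squares
D=np.array
so=[((-.06,-.095,.024),(202,468)),((.06,-.095,0),(370,277)),((-.06,.095,.024),(33,212)),((.06,.095,.024),(135,25)),((.101,-.009,.012),(290,70)),((.101,.009,.012),(247,77))]
to=[((.06,.095,0),(457,318)),((.06,-.095,0),(772,318)),((.101,0,.012),(618,287)),((-.06,.095,.024),(457,466)),((-.06,-.095,.024),(770,464))]
def model(q):
    o,R=restpose([q[0],q[1],.016+q[2]],q[3],0,0,q[4]*52); M=lambda L:o+D([a for a,_ in L])@R.T
    return (pix(c,M(so))-[189.6,209.6])*5-D([b for _,b in so]),(pix(t,M(to))-[219.6,169.6])*5+[400,0]-D([b for _,b in to])
f=lambda q:np.r_[np.concatenate(model(q)).ravel()/5, (q[2]/.003)]
q0=D([.456,.007,0,-.024,1.]); print(*model(q0))
r=least_squares(f,q0,loss="soft_l1"); print(r.x[:4],r.x[4]*52,r.cost); print(*model(r.x))
pickle.dump(r.x,open("rest.pkl","wb"))
o,R=restpose([r.x[0],r.x[1],.016+r.x[2]],r.x[3],0,0,r.x[4]*52); print(o)
E
```

```text
[[ 20.5322   0.6681]
 [ 16.9749  -4.6144]
 [  0.2425 -11.2352]
 [  7.5313 -12.2586]
 [ 22.1839  10.9973]
 [ 44.9199 -19.9724]] [[ -2.2904 -13.6129]
 [  0.3159 -13.6644]
 [ -5.2368 -13.1981]
 [  6.6915  -7.2831]
 [ -3.6492  -5.6066]]
[ 0.4527  0.0071 -0.001  -0.0324] 55.17571229570671 16.01093617824709
[[ 11.5771   7.9718]
 [ -0.1718   1.8238]
 [ -5.1263  -6.0357]
 [ -8.0407  -7.0636]
 [  2.2497  16.6053]
 [ 25.3151 -14.7114]] [[-1.8163 -0.7494]
 [ 1.6161  1.8353]
 [-4.1669  5.0375]
 [ 6.657  -2.11  ]
 [-4.0311  2.0985]]
[0.487  0.006  0.0643]
```

```bash
cat >>h.py <<'E'
def g2(back,yd=-.066,xd=.033,k=(.453,.007,.016)):
    o,R=restpose(k,np.radians(-1.5),0,0); 
    return o+R@[xd+back,yd,.012], -R[:,2], -R[:,0]
E
python3 - <<'E'
from h import *
pl(*g2(.11),"pre"); print(g2(.11)[0],g2(0)[0])
E
```

```text
pre row [2.65, 3.76, 2.58, 8.02, -8.08, -13.37] rows 14.7
[ 0.5668 -0.062   0.1834] [ 0.4991 -0.0602  0.0967]
```

```bash
python3 -m jog '[[2.65,3.76,1.5,8,-8,-13.4,-0.5],[2.65,3.76,1.5,8,-8,-13.4,-0.5],[2.65,3.76,1.5,8,-8,-13.4,-0.5],[2.65,3.76,1.5,8,-8,-13.4,-0.5],[2.65,3.76,1.5,8,-8,-13.4,-0.5],[2.65,3.76,1.5,8,-8,-13.4,-0.5],[2.65,3.76,1.5,8,-8,-13.4,-0.5],[2.65,3.76,1.5,8,-8,-13.4,-0.5],[2.65,3.76,2.6,8,-8,-13.4,-0.5],[2.65,3.76,2.6,8,-8,-13.4,-0.5],[2.65,3.76,2.6,8,-8,-13.4,-0.5],[2.65,3.76,2.6,8,-8,-13.4,-0.5],[2.65,3.76,2.6,8,-8,-13.4,-0.5],[2.65,3.76,2.6,8,-8,-13.4,-0.5],[2.65,3.76,2.6,8,-8,-13.4,-0.5],[2.65,3.76,2.6,8,-8,-13.4,-0.5],[2.65,3.76,2.6,8,-8,-13.4,-0.5],[2.65,3.76,2.6,8,-8,-13.4,-0.5]]' | grep -v rot
python3 - <<'E'
from h import *
from station import eyes
log(); pl(*g2(0),"grasp")
c=eyes.camera("side")
cv2.imwrite("pics/p4.png",np.clip(cv2.resize(c["pixels"][180:320,170:310,::-1],(600,600),interpolation=cv2.INTER_CUBIC)*1.3,0,255).astype(np.uint8))
E
```

```text
time_s: 10.32
position: [0.5663, -0.061, 0.1755]
ft_force: [0.3, 0.6, -0.7]
gripper_width: 0.0644
finger_force: 0.0
t 10.3167 p [ 0.5663 -0.061   0.1755] q [ 0.6751  0.6611 -0.2275 -0.2356] j [-0.1373  0.7145  1.1184 -0.0734  1.972  -0.1217] F [ 0.3385  0.6492 -0.7427] w 0.06441962327927715 0.0
grasp row [-0.03, -0.1, 2.59, -0.04, -0.01, 0.05] rows 2.5
```

View pics/p4.png

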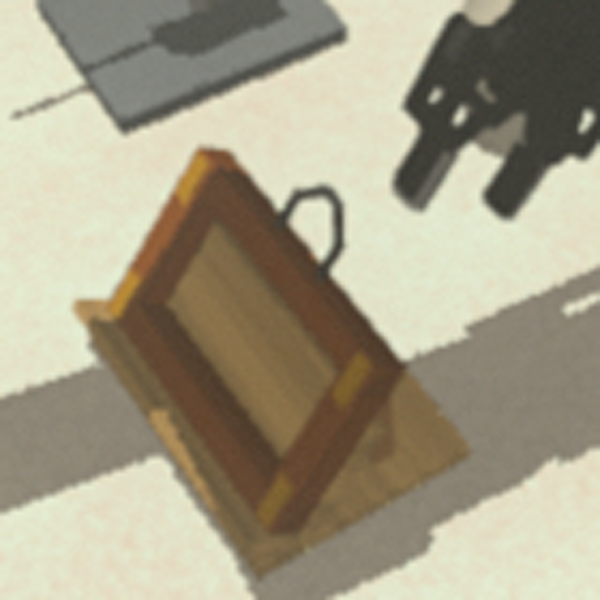

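The deckle leans steadily. The open fingertips are at (412,205) and (505,213), and the near top rail corner is at (385,362). I'll project the planned grasp to check it.

```bash
python3 - <<'E'
from h import *
from station import eyes
c=eyes.camera("side"); s=env.read_state(); R=Rn.from_quat(s["tcp_rot"]).as_matrix(); p=np.array(s["position"])
o,Rd=restpose([.453,.007,.016],np.radians(-1.5),0,0)
P=[p,p-.01*R[:,2]+.032*R[:,1],p-.01*R[:,2]-.032*R[:,1],g2(0)[0],g2(.0187)[0]]+[o+Rd@v for v in([.06,-.095,0],[.06,-.095,.024],[.06,.095,0],[-.06,-.095,.024],[.101,0,.012])]
print((pix(c,P)-[169.6,179.6])*600/140)
E
```

```text
[[444.6027 213.7265]
 [494.8061 203.0327]
 [411.977  194.078 ]
 [342.8052 366.7045]
 [359.8347 340.1379]
 [412.5154 365.1207]
 [380.7643 364.5723]
 [235.2796 145.6097]
 [271.3    533.2399]
 [340.0927 190.3301]]
```

```bash
python3 -m jog '[[0,-0.05,0.8,0,0,0,-0.5],[0,-0.1,1.5,0,0,0,-0.5],[0,-0.1,2.1,0,0,0,-0.5],[0,-0.1,2.4,0,0,0,-0.5],[0,-0.1,2.55,0,0,0,-0.5],[0,-0.1,2.55,0,0,0,-0.5],[0,-0.1,2.55,0,0,0,-0.5]]' | grep -v rot
python3 - <<'E'
from h import *
log(); pl(*g2(0),"grasp")
E
```

```text
time_s: 11.0
position: [0.5007, -0.0606, 0.1027]
ft_force: [-0.3, 0.1, -0.7]
gripper_width: 0.0644
finger_force: 0.0
t 11.0 p [ 0.5007 -0.0606  0.1027] q [ 0.6776  0.6603 -0.2247 -0.2331] j [-0.1505  0.695   1.3666 -0.074   1.7356 -0.1119] F [-0.2898  0.1392 -0.7101] w 0.06436078011167795 0.0
grasp row [0.01, 0.06, 0.14, 0.04, -0.03, 0.01] rows 0.2
```

```bash
python3 -m jog '[[0,0.05,0.13,0,0,0,-0.5],[0,0.05,0.13,0,0,0,0],[0,0.05,0.13,0,0,0,1],[0,0.05,0.13,0,0,0,1],[0,0.05,0.13,0,0,0,1],[0,0.05,0.13,0,0,0,1],[0,0.05,0.13,0,0,0,1],[0,0.05,0.13,0,0,0,1],[0,0.05,0.13,0,0,0,1]]' | grep -v rot
python3 - <<'E'
from h import *
log(); s=env.read_state(); Rt=Rn.from_quat(s["tcp_rot"]); M=Rt.as_matrix(); p=np.array(s["position"])
o,R=restpose([.453,.007,.016],np.radians(-1.5),0,0)
print("TCP in deckle",R.T@(p-o),"rot err deg",np.degrees((Rn.from_matrix(R).inv()*Rt*Rn.from_matrix(np.array([[0,0,-1],[1,0,0],[0,-1,0]])).inv()).as_rotvec()))
# deckle in tool: X=-z, Z=-y, Y=x ; origin from estimate, centred in z
Rh=np.c_[[0,0,-1],[1,0,0],[0,-1,0]]; td=R.T@(p-o); td[2]=.012
TH=[-Rh@td,Rn.from_matrix(Rh.astype(float)).as_quat()]; pickle.dump(TH,open("TH2.pkl","wb")); print(TH)
pl(p+[-.03,0,.15],M[:,1],M[:,2],"lift")
E
```

```text
time_s: 11.75
position: [0.4976, -0.0601, 0.0989]
ft_force: [-0.6, -0.3, 7.9]
gripper_width: 0.0234
finger_force: 60.0
t 11.75 p [ 0.4976 -0.0601  0.0989] q [ 0.6765  0.6604 -0.2265 -0.2344] j [-0.1496  0.698   1.3752 -0.075   1.7284 -0.1118] F [-0.5856 -0.2863  7.8858] w 0.023362043869117877 59.9858791596489
TCP in deckle [ 0.0338 -0.0659  0.0145] rot err deg [ 0.1531  0.0396 -0.1083]
[array([0.0659, 0.012 , 0.0338]), array([ 0.5,  0.5, -0.5,  0.5])]
lift row [-0.01, -2.9, -2.49, 0.0, 0.0, -0.0] rows 3.7
```

```bash
python3 -m jog '[[0,-0.2,-0.15,0,0,0,1],[0,-0.5,-0.4,0,0,0,1],[0,-0.9,-0.7,0,0,0,1],[0,-1.4,-1.2,0,0,0,1],[0,-2,-1.7,0,0,0,1],[0,-2.5,-2.1,0,0,0,1],[0,-2.9,-2.5,0,0,0,1],[0,-2.9,-2.5,0,0,0,1],[0,-2.9,-2.5,0,0,0,1]]' | grep -v rot
cat >>h.py <<'E'
def hookpose(dx,dz,dy=0,seat=(.487,.3163,.2635),yaw=np.radians(-1.3)):
    "deckle upright, bail_top at hook_seat + (dx,dy,dz) in the scale's axes"
    X,Y=ax(yaw); Z=np.array([0,0,1.]); R=np.c_[Z,Y,-X]
    return np.array(seat)+dx*X+dy*Y+dz*Z-R@[.095,0,.012], R
E
python3 - <<'E'
from h import *
log(); TH=pickle.load(open("TH2.pkl","rb"))
o,R=hookpose(-.085,.022); pld(TH,o,R,"prehook")
E
```

```text
time_s: 12.5
position: [0.4693, -0.0599, 0.2485]
ft_force: [0.2, 0.9, -4.4]
gripper_width: 0.0229
finger_force: 59.2
t 12.5 p [ 0.4693 -0.0599  0.2485] q [ 0.6777  0.6612 -0.2237 -0.2313] j [-0.1557  0.5204  1.3041 -0.0836  1.9672 -0.1374] F [ 0.2416  0.9389 -4.3796] w 0.022871369455768828 59.23163372150157
prehook tcp [0.4005 0.2523 0.2243] tool z [ 0.  0. -1.]
prehook row [7.76, -1.14, 1.67, -6.26, -0.03, -0.02] rows 7.7
```

```bash
python3 -m jog '[[0.3,-0.2,0.2,-0.6,0,0,1],[0.8,-0.5,0.6,-1.5,0,0,1],[1.4,-0.8,1,-2.4,0,0,1],[2.1,-1.1,1.4,-3.3,0,0,1],[2.9,-1.15,1.6,-4.2,0,0,1],[3.7,-1.15,1.67,-5,0,0,1],[4.5,-1.15,1.67,-5.7,0,0,1],[5.3,-1.15,1.67,-6.1,0,0,1],[6,-1.15,1.67,-6.26,0,0,1],[6.6,-1.15,1.67,-6.26,0,0,1],[7.1,-1.15,1.67,-6.26,0,0,1],[7.5,-1.15,1.67,-6.26,0,0,1],[7.75,-1.15,1.67,-6.26,0,0,1],[7.75,-1.15,1.67,-6.26,0,0,1],[7.75,-1.15,1.67,-6.26,0,0,1],[7.75,-1.15,1.67,-6.26,0,0,1]]' | grep -v rot
python3 - <<'E'
from h import *
from station import eyes
log(); TH=pickle.load(open("TH2.pkl","rb"))
o,R=hookpose(-.085,.022); pld(TH,o,R,"prehook")
c=eyes.camera("side"); t=eyes.camera("top"); pickle.dump((c,t),open("p5.pkl","wb"))
f=lambda im,x,y,b:np.clip(cv2.resize(im[y:y+90,x:x+60,::-1],(400,600),interpolation=cv2.INTER_CUBIC)*b,0,255).astype(np.uint8)
cv2.imwrite("pics/p5.png",np.hstack([f(c["pixels"],130,90,1.3),f(t["pixels"],115,195,1.6)]))
s=env.read_state(); Rt=Rn.from_quat(s["tcp_rot"]); Rd=Rt*Rn.from_quat(TH[1]); o=Rt.apply(TH[0])+s["position"]
P=[o+Rd.apply([.095,0,.012]),o+Rd.apply([.101,0,.012]),[.452,.317,.277],[.487,.3163,.2635]]
print(P[0],(pix(c,P)-[129.6,89.6])*20/3,(pix(t,P)-[114.6,194.6])*20/3+[400,0])
E
```

```text
time_s: 13.83
position: [0.3984, 0.251, 0.2229]
ft_force: [1.1, -0.1, -2.6]
gripper_width: 0.023
finger_force: 59.6
t 13.8333 p [0.3984 0.251  0.2229] q [ 0.7161  0.6979 -0.0019 -0.0032] j [0.4685 0.1712 1.7209 0.0052 1.2551 0.4926] F [ 1.1071 -0.077  -2.6254] w 0.022985826680244105 59.55220696690958
prehook tcp [0.4005 0.2523 0.2243] tool z [ 0.  0. -1.]
prehook row [0.04, 0.05, -0.04, -0.07, -0.02, -0.03] rows 0.1
[0.4009 0.3167 0.2847] [[-41.082  282.9242]
 [-45.1807 269.2327]
 [ 97.4953 248.6365]
 [194.3341 245.3503]] [[584.7158 567.1751]
 [580.6559 567.8815]
 [589.4376 434.9429]
 [600.2997 346.126 ]]
```

View pics/p5.png

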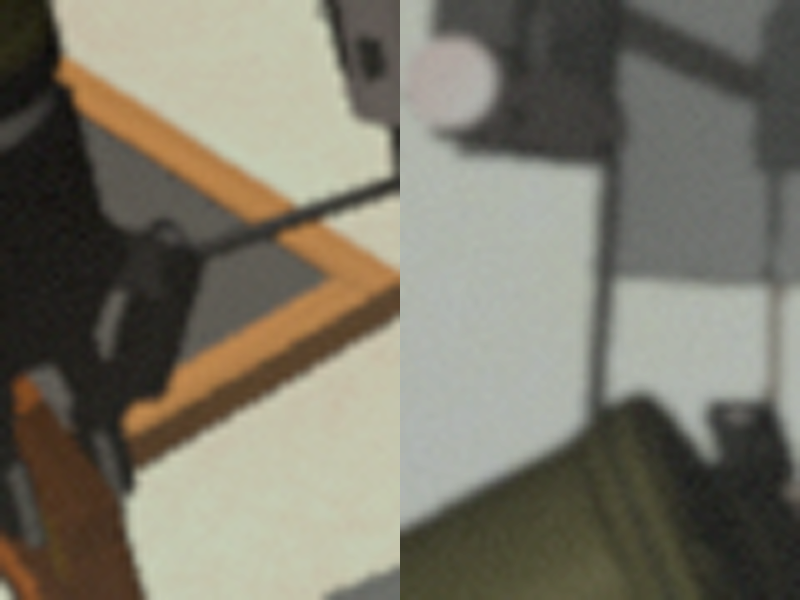

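Side half: the hook bar runs to its tip at about (165,240), beside the gripper. Top half: the bar lies at u≈600 and passes under the wrist at v≈420. The gripper hides the bail, so I'll fit the visible frame's silhouette numerically to check the in-hand offset.

```bash
python3 - <<'E'
from h import *
from scipy.optimize import minimize
c,t=pickle.load(open("p5.pkl","rb")); b=pickle.load(open("side0.pkl","rb"))
im=c["pixels"].astype(int); hsv=cv2.cvtColor(c["pixels"],cv2.COLOR_RGB2HSV).astype(int)
m=((np.abs(im-b["pixels"].astype(int)).sum(2)>45)&((hsv[...,0]<16)|(hsv[...,0]>172))&(hsv[...,1]>90)).astype(np.uint8)
TH=pickle.load(open("TH2.pkl","rb")); s=env.read_state(); Rt=Rn.from_quat(s["tcp_rot"]); Rd0=Rt*Rn.from_quat(TH[1]); o0=Rt.apply(TH[0])+s["position"]
box=[(-60,-40,-95,95),(40,60,-95,95),(-60,60,-95,-75),(-60,60,75,95)]
S=4
def ren(q):
    R=Rd0*Rn.from_rotvec(np.radians([q[2],q[3],q[4]])); o=o0+Rd0.apply([q[0],q[1],0])*1
    g=np.array([.034,-.066,.012]); o=o0+Rd0.apply(np.array([q[0],q[1],0])+g)-R.apply(g)
    M=np.zeros((420*S,560*S),np.uint8)
    for x0,x1,y0,y1 in box:
        V=np.array([[x,y,z] for x in(x0,x1) for y in(y0,y1) for z in(0,24)])/1e3
        cv2.fillConvexPoly(M,cv2.convexHull(((pix(c,o+R.apply(V))+.5)*S).astype(np.int32)),1)
    return cv2.resize(M.astype(np.float32),(560,420),interpolation=cv2.INTER_AREA)
M0=ren([0]*5); roi=cv2.dilate((M0>0).astype(np.uint8),np.ones((15,15)))
dark=((im.max(2)<62)).astype(np.uint8); w=roi*(1-cv2.dilate(dark,np.ones((3,3)))); w[:140]=0
f=lambda q:float((w*np.abs(ren(q)-m)).sum())+.5*(q[2]**2+q[3]**2+q[4]**2)
print("mask px",m[roi>0].sum(),"cost0",f([0]*5))
best=min((minimize(f,q0,method="Nelder-Mead",options=dict(initial_simplex=np.vstack([q0]+[np.array(q0)+d for d in np.diag([.005,.005,2,2,2])]),maxiter=300)) for q0 in([0]*5,[.004,-.004,0,0,0])),key=lambda r:r.fun)
print(best.fun,best.x)
cv2.imwrite("pics/p6.png",np.hstack([cv2.resize(im[90:300,60:200,::-1].astype(np.uint8),(400,600)),cv2.resize(np.dstack([m*200,(ren(best.x)*200).astype(np.uint8),w*60])[90:300,60:200],(400,600))]))
E
```

```text
mask px 771 cost0 42.375
18.95323256087548 [ 0.0005  0.0185  0.6467 -1.2494 -0.2286]
```

View pics/p6.png

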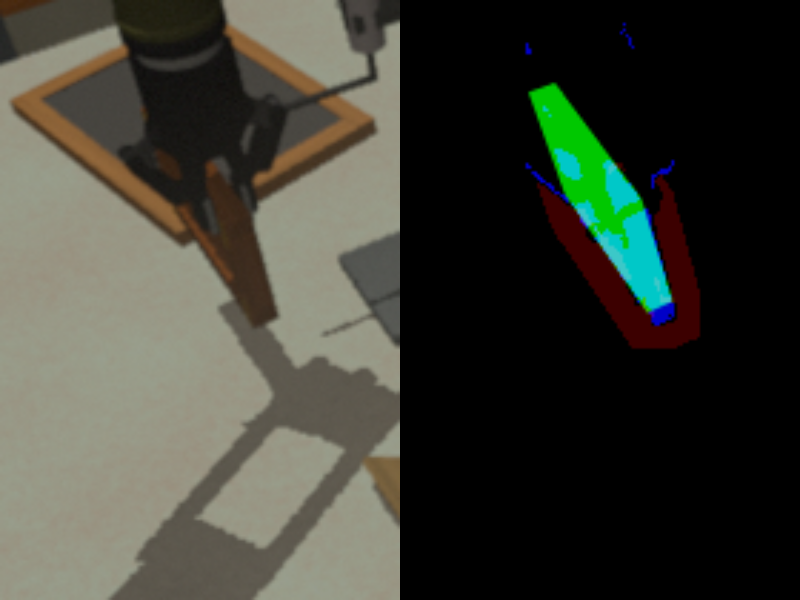

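The deckle hangs upright in the grip. The bottom edge of its near end face runs from (258,327) to (277,317) in the left half. The silhouette fit masked that dark end out, so I'll compare those two corners directly instead.

```bash
python3 - <<'E'
from h import *
c,t=pickle.load(open("p5.pkl","rb"))
TH=pickle.load(open("TH2.pkl","rb")); s=env.read_state(); Rt=Rn.from_quat(s["tcp_rot"]); Rd=Rt*Rn.from_quat(TH[1]); o=Rt.apply(TH[0])+s["position"]
f=lambda P:(pix(c,P)-[59.6,89.6])*400/140
a=np.array([[-.06,-.095,.024],[-.06,-.095,0]])
print(f(o+Rd.apply(a)))
for d in([.005,0,0],[0,.005,0]): print(d,(f(o+Rd.apply(a+d))-f(o+Rd.apply(a)))[0])
# hull extent of true brown pixels at the bottom end
im=c["pixels"].astype(int); b=pickle.load(open("side0.pkl","rb"))["pixels"].astype(int)
m=(im[...,0]-im[...,2]>20)&(np.abs(im-b).sum(2)>60)
for r in range(190,206): 
    k=np.where(m[r,100:180])[0]; print(r,k+100 if len(k) else "",end=" | ")
E
```

```text
[[252.8938 326.3799]
 [278.742  315.3334]]
[0.005, 0, 0] [-1.1784 -4.03  ]
[0, 0.005, 0] [-2.3039 -3.4453]
190 [139 140 141 142 143 144 145 146 147 148 149 150 151 152 153 154] | 191 [141 142 143 144 145 146 147 148 149 150 151 152 153 154] | 192 [141 142 143 144 145 146 147 148 149 150 151 152 153 154] | 193 [141 142 143 144 145 146 147 148 149 150 151 152 153 154] | 194 [143 144 145 146 147 148 149 150 151 152 153 154 155] | 195 [143 144 145 146 147 148 149 150 151 152 153 154 155] | 196 [143 144 145 146 147 148 149 150 151 152 153 154 155] | 197 [144 145 146 147 148 149 150 151 152 153 154 155 156] | 198 [145 146 147 148 149 150 151 152 153 154 155 156] | 199 [145 146 147 148 149 150 151 152 153 154 155 156] | 200 [146 147 148 149 150 151 152 153 154 155] | 201 [146 147 148 149 150 151 152 153 154 155] | 202 [147 148 149 150 151 152 153] | 203 [147 148 149 150 151] | 204  | 205  |
```

The observed corner at about (250,326) matches the prediction of (253,326), so the in-hand pose is good to 1–2 mm. I'll slide it over the hook.

```bash
python3 - <<'E'
from h import *
TH=pickle.load(open("TH2.pkl","rb"))
for dx in(-.06,-.02,0): pld(TH,*hookpose(dx,.0215),f"dx{dx}")
E
python3 -m jog '[[0.05,0.2,-0.03,0,0,0,1],[0.04,0.5,-0.03,0,0,0,1],[0.04,0.8,-0.03,0,0,0,1],[0.04,1,-0.03,0,0,0,1],[0.04,1.15,-0.03,0,0,0,1],[0.04,1.15,-0.03,0,0,0,1]]'
```

```text
dx-0.06 tcp [0.4255 0.2518 0.2238] tool z [ 0.  0. -1.]
dx-0.06 row [0.04, 0.67, -0.02, -0.06, -0.02, -0.04] rows 0.6
dx-0.02 tcp [0.4655 0.2509 0.2238] tool z [ 0.  0. -1.]
dx-0.02 row [0.04, 1.67, -0.02, -0.06, -0.02, -0.04] rows 1.6
dx0 tcp [0.4855 0.2504 0.2238] tool z [ 0.  0. -1.]
dx0 row [0.04, 2.17, -0.02, -0.06, -0.02, -0.04] rows 2.1
time_s: 14.43
position: [0.4473, 0.2525, 0.2245]
tcp_rot: [0.717, 0.698, -0.0, -0.003]
ft_force: [1.3, 0.1, -3.2]
gripper_width: 0.0228
finger_force: 59.5
```

```bash
python3 -m jog '[[-0.02,0.15,0.02,0,0,0,1],[-0.03,0.35,0.02,0,0,0,1],[-0.04,0.55,0.02,0,0,0,1],[-0.05,0.75,0.02,0,0,0,1],[-0.05,0.9,0.02,0,0,0,1],[-0.05,0.95,0.02,0,0,0,1],[-0.05,0.95,0.02,0,0,0,1],[-0.05,0.95,0.02,0,0,0,1]]'
python3 - <<'E'
from h import *
log(); TH=pickle.load(open("TH2.pkl","rb"))
s=env.read_state(); Rt=Rn.from_quat(s["tcp_rot"]); Rd=Rt*Rn.from_quat(TH[1]); o=Rt.apply(TH[0])+s["position"]
print("bail",o+Rd.apply([.095,0,.012]),Rd.as_matrix()[:,0])
pld(TH,*hookpose(0,.0215),"now"); pld(TH,*hookpose(0,-.015),"dn")
E
```

```text
time_s: 15.1
position: [0.4829, 0.2496, 0.2235]
tcp_rot: [0.716, 0.698, -0.001, -0.003]
ft_force: [0.3, 0.1, -3.1]
gripper_width: 0.023
finger_force: 59.5
t 15.1 p [0.4829 0.2496 0.2235] q [ 0.7161  0.698  -0.0009 -0.0034] j [0.3955 0.2713 1.5803 0.0058 1.2942 0.4196] F [ 0.3316  0.1154 -3.0843] w 0.023007916937499324 59.527591372607276
bail [0.4849 0.3152 0.2849] [ 0.006  -0.0035  1.    ]
now tcp [0.4855 0.2504 0.2238] tool z [ 0.  0. -1.]
now row [0.02, 0.07, -0.01, -0.06, -0.03, -0.03] rows 0.1
dn tcp [0.4855 0.2504 0.1873] tool z [ 0.  0. -1.]
dn row [0.02, 0.07, 0.9, -0.06, -0.03, -0.03] rows 0.9
```

```bash
python3 -m jog '[[0.02,0.05,0.1,-0.06,0,0,1],[0.02,0.05,0.2,-0.06,0,0,1],[0.02,0.05,0.3,-0.06,0,0,1],[0.02,0.05,0.4,-0.06,0,0,1],[0.02,0.05,0.5,-0.06,0,0,1],[0.02,0.05,0.6,-0.06,0,0,1],[0.02,0.05,0.7,-0.06,0,0,1],[0.02,0.05,0.8,-0.06,0,0,1],[0.02,0.05,0.9,-0.06,0,0,1],[0.02,0.05,1,-0.06,0,0,1],[0.02,0.05,1.1,-0.06,0,0,1],[0.02,0.05,1.2,-0.06,0,0,1],[0.02,0.05,1.2,-0.06,0,0,1],[0.02,0.05,1.2,-0.06,0,0,1]]'
python3 - <<'E'
from h import *
print(env.read_state()["ft_force"],env.read_state()["ft_torque"])
E
```

```text
time_s: 16.27
position: [0.4848, 0.2506, 0.1755]
tcp_rot: [0.716, 0.698, 0.001, -0.001]
ft_force: [-2.4, -0.2, -0.2]
gripper_width: 0.0231
finger_force: 59.8
[-2.3994 -0.21   -0.2288] [-0.1248  0.0983  0.0531]
```

```bash
python3 -m jog '[[0,0,0,0,0,0,1],[0,0,0,0,0,0,1],[0,0,0,0,0,0,1],[0,0,0,0,0,0,1],[0,0,0,0,0,0,1],[0,0,0,0,0,0,1]]' | grep force
python3 - <<'E'
from h import *
from station import eyes
print(env.read_state()["ft_force"],env.read_state()["ft_torque"])
c=eyes.camera("side"); b=pickle.load(open("side0.pkl","rb"))
pickle.dump(c,open("p7.pkl","wb"))
# bar/vertical wire: where do dark pixels under the tube lie (cols near the wire), before and now
Z=np.array([0,0,1.])
for dz in(0,.03,.05): print(dz,pix(b,np.array([[.56,.3147,.26-dz],[.53,.3153,.26-dz]])))
for col in(185,188,190,192):
    for im in(b,c): print(col,im["pixels"][95:165,col].sum(1).tolist())
E
```

```text
ft_force: [-1.2, -0.7, -1.7]
finger_force: 59.8
[-1.2496 -0.729  -1.7434] [-0.058   0.067   0.0475]
0 [[185.8213 117.5235]
 [174.9724 121.5998]]
0.03 [[187.6043 127.1514]
 [176.9667 131.2465]]
0.05 [[188.7582 133.3825]
 [178.257  137.4879]]
185 [164, 108, 90, 85, 82, 98, 120, 162, 199, 200, 199, 197, 210, 306, 409, 414, 411, 410, 412, 407, 412, 387, 285, 146, 156, 285, 403, 409, 404, 400, 409, 399, 363, 302, 277, 278, 282, 277, 264, 221, 170, 140, 146, 145, 185, 297, 398, 406, 402, 402, 409, 406, 407, 406, 411, 405, 409, 411, 409, 410, 410, 408, 409, 410, 412, 413, 411, 411, 415, 412]
185 [178, 104, 79, 86, 87, 92, 116, 174, 209, 211, 209, 210, 224, 324, 436, 442, 444, 444, 443, 445, 445, 443, 438, 439, 445, 438, 440, 441, 441, 441, 441, 386, 221, 92, 72, 77, 77, 84, 82, 96, 107, 111, 122, 102, 94, 83, 89, 84, 87, 84, 95, 92, 87, 91, 80, 92, 97, 162, 283, 362, 378, 374, 362, 336, 276, 223, 194, 137, 155, 266]
188 [192, 195, 194, 187, 173, 183, 187, 196, 202, 200, 199, 198, 198, 198, 227, 278, 279, 303, 317, 332, 344, 276, 130, 147, 287, 405, 411, 408, 407, 404, 410, 407, 406, 403, 36
[... 1206 characters left out ...]
 447, 446]
192 [90, 91, 92, 96, 113, 151, 171, 175, 177, 177, 175, 185, 270, 383, 416, 412, 413, 398, 372, 352, 350, 337, 346, 374, 405, 406, 404, 404, 403, 405, 405, 404, 402, 407, 411, 410, 404, 404, 400, 378, 356, 367, 407, 412, 406, 405, 405, 405, 403, 403, 404, 408, 408, 404, 407, 412, 414, 407, 412, 401, 406, 415, 408, 407, 416, 415, 413, 413, 415, 408]
192 [86, 97, 89, 94, 117, 157, 182, 185, 185, 187, 187, 197, 289, 415, 448, 442, 440, 430, 396, 379, 378, 367, 334, 263, 214, 216, 191, 136, 128, 117, 102, 110, 144, 176, 152, 108, 86, 90, 89, 87, 88, 98, 88, 88, 84, 85, 78, 95, 117, 151, 216, 287, 319, 373, 407, 423, 445, 444, 442, 435, 437, 442, 441, 441, 442, 443, 450, 439, 443, 441]
```

The hook is now drawn down about 27–30 mm and part of the weight is still in the hand. I'll ease it down further and average the force.

```bash
python3 -m jog '[[0,0,0.08,0,0,0,1],[0,0,0.16,0,0,0,1],[0,0,0.24,0,0,0,1],[0,0,0.32,0,0,0,1],[0,0,0.4,0,0,0,1],[0,0,0.4,0,0,0,1],[0,0,0.4,0,0,0,1],[0,0,0.4,0,0,0,1]]' | grep -v rot
cat >fz.py <<'E'
from h import *
from station import eyes
F=[]
for i in range(14): eyes.camera("side"); s=env.read_state(); F.append(np.r_[s["ft_force"],s["ft_torque"]])
print(s["time_s"],s["position"],np.mean(F,0),np.std(F,0)[:3])
E
python3 fz.py
```

```text
time_s: 17.48
position: [0.4851, 0.2507, 0.1597]
ft_force: [0.7, -0.8, 0.1]
gripper_width: 0.0231
finger_force: 59.9
18.1833 [0.485  0.2507 0.1597] [ 0.4109  0.2189 -0.3528  0.0227 -0.0555 -0.0233] [0.39   0.5013 0.5364]
```

```bash
python3 -m jog '[[0,0,0.05,0,0,0,1],[0,0,0.12,0,0,0,1],[0,0,0.12,0,0,0,1],[0,0,0.12,0,0,0,1],[0,0,0.12,0,0,0,0.4],[0,0,0.12,0,0,0,0.2],[0,0,0.12,0,0,0,0],[0,0,0.12,0,0,0,-0.2],[0,0,0.12,0,0,0,-0.3],[0,0,0.12,0,0,0,-0.3],[0,0,0.12,0,0,0,-0.3],[0,0,0.12,0,0,0,-0.3],[0,0,0.12,0,0,0,-0.3],[0,0,0.12,0,0,0,-0.3],[0,0,0.12,0,0,0,-0.3]]' | grep -v rot
python3 fz.py
```

```text
time_s: 19.43
position: [0.4848, 0.2506, 0.1548]
ft_force: [-0.7, 0.5, 0.7]
gripper_width: 0.0556
finger_force: 0.0
20.1333 [0.4848 0.2506 0.1549] [ 0.171   0.1727 -0.0513 -0.0036 -0.0009 -0.0074] [0.5097 0.4763 0.6633]
```

```bash
python3 -m jog '[[0,0,-0.2,0,0,0,-0.3],[0,0,-0.5,0,0,0,-0.3],[0,0,-0.8,0,0,0,-0.3],[0,0,-1.1,0,0,0,-0.3],[0,0,-1.4,0,0,0,-0.3],[0,0,-1.5,0,0,0,-0.3],[-0.3,0,-1.5,0,0,0,-0.3],[-0.8,0,-1.5,0,0,0,-0.3],[-1.4,0,-1.5,0,0,0,-0.3],[-2.1,0,-1.6,0,0,0,-0.3],[-2.8,0,-1.8,0,0,0,-0.3],[-3.3,0,-2,0,0,0,-0.3],[-3.5,0,-2,0,0,0,-0.3],[-3.5,0,-2,0,0,0,-0.3]]' | grep -v rot
python3 - <<'E'
from h import *
from station import eyes
P=[]
for i in range(30):
    c=eyes.camera("side")
    if i in(0,15,29): P.append(c["pixels"].astype(int))
print(env.read_state()["time_s"],np.abs(P[1]-P[0]).sum(2)[60:260,100:260].max(),(np.abs(P[1]-P[0]).sum(2)[60:260,100:260]>60).sum(),(np.abs(P[2]-P[1]).sum(2)[60:260,100:260]>60).sum())
pickle.dump(c,open("p8.pkl","wb"))
im=c["pixels"]; cols={}
X,Y=ax(np.radians(-1.3))
for defl in(.044,.048,.052):
    o,R=hookpose(0,-defl); print(defl,pix(c,[o+R@v for v in([-.06,-.095,.024],[-.06,-.095,0],[-.06,.095,.024],[.06,-.095,.024],[.06,.095,0])]).round(1).tolist())
b=pickle.load(open("side0.pkl","rb"))["pixels"].astype(int); a=im.astype(int)
m=((a[...,0]-a[...,2]>20)&(np.abs(a-b).sum(2)>60)).astype(np.uint8)
n,l,st,_=cv2.connectedComponentsWithStats(m); i=1+st[1:,4].argmax(); print(st[i])
ys,xs=np.where(l==i); print("bottom",ys.max(),xs[ys==ys.max()],"right",xs.max(),ys[xs==xs.max()],"left",xs.min(),ys[xs==xs.min()],"top",ys.min(),xs[ys==ys.min()])
E
```

```text
time_s: 21.3
position: [0.4808, 0.1083, 0.2341]
ft_force: [-0.4, 1.3, 0.2]
gripper_width: 0.0554
finger_force: 0.0
22.8 184 154 2
0.044 [[184.1, 207.2], [192.3, 203.5], [154.6, 167.5], [176.5, 173.6], [153.9, 130.9]]
0.048 [[184.3, 208.2], [192.5, 204.5], [154.8, 168.6], [176.8, 174.8], [154.2, 132.1]]
0.052 [[184.6, 209.3], [192.7, 205.6], [155.1, 169.6], [177.0, 176.0], [154.5, 133.3]]
[153 151  39  57 610]
bottom 207 [183 184 185 186 187] right 191 [202 203 204] left 153 [159 160 161 162] top 151 [160 161 165]
```

The picture numbers put the hanging deckle where expected, with its lower corner at (184,207), and nearly still. I'll wait a little longer and then hand in.

```bash
python3 - <<'E'
from h import *
from station import eyes, job_done
P=[]
for i in range(40):
    c=eyes.camera("side")
    if i>=36: P.append(c["pixels"].astype(int))
print(env.read_state()["time_s"],[(np.abs(p-P[0]).sum(2)[60:260,100:260]>60).sum() for p in P])
print(job_done())
E
```

```text
24.8 [np.int64(0), np.int64(0), np.int64(0), np.int64(1)]
the job is handed in; nothing more can be done
None
```

I handed the job in at 24.8 s: the deckle hangs free and still on the hook with the spring carrying its whole weight (about 2.9 N, roughly 0.29 kg), after leaning let go on the rest; the bottle and jar were never approached, and no verdict came back.

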